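# Latch the glass drawer under the sink

## Task

Two white pull-out drawers under the sink stand partly open. Push the one holding the green glass bottle fully home, then turn its black knob latch until the latch bar lies straight across that drawer's front, so that it cannot roll open. Leave the other drawer, with the clear bottle, and its latch as they are.

Things in the scene. Friction and masses are not known exactly. Their poses are not given: they have to be found in the camera images.
- glass_drawer (a joint): How far the green-bottle drawer is pulled out, in m: 0 = fully home at its stop; 0.04 to 0.07 at the start. Slides level in a fixed grey frame with 2 to 4 N, stays where left. Drawer 200 mm wide, 340 mm deep; all in it lies below its 100 mm high top edge: green bottle (230 x 60 mm) and a steel lid. The identical other drawer holds a clear bottle with blue cap, a grey scoop, a steel lid.
- glass_front (a point): Middle of the top edge of the outer face of the green-bottle drawer's front, 100 mm above the work surface; moves with the drawer. x is level and points the way the drawer slides home (away from the robot), y left along the front, z up. The front is a flat upright panel, 200 mm wide, from 6 to 100 mm high; push it near the middle. Nothing stands before it but the latch at its left.
- glass_latch (a joint): Angle of the green-bottle drawer's latch in rad: 0 = bar pointing straight out towards the robot (minus x of glass_front), growing anticlockwise seen from above; 1.57 = end stop, bar straight across the drawer's front. 0.05 to 0.3 at the start. Upright axis, friction about 0.05 N m, stays where left. The bar is blocked by a drawer that is not home.
- glass_knob (a point): Grip point of the green-bottle drawer's latch, on its upright axis, 134 mm above the work surface; the axis is fixed, 135 mm left of the drawer's middle, 20 mm before its closed front. Axes turn with the latch: minus x along the bar, y across the grip, z up. Grip: black upright wing 44 mm long (x), 14 thick (y), 112 to 152 mm high. Bar below: 84 to 96 mm high, 16 wide, reaching 75 mm.
- pet_front (a point): Same point as glass_front on the other drawer (the one with the clear bottle), which is to stay as it is.
- pet_bar (a point): Tip of the latch bar of the other drawer, on top of the bar, 96 mm above the work surface, 75 mm from that latch's axis; to stay as it is.

How it is judged:
By the outcome, as a careful person would: the job done as asked, in the order asked, and still so for the second after the job is handed in, with the robot touching nothing.
It also fails if it takes over 45 s, if anything falls off the work surface, if the arm or the gripper's body presses on something with over 40 N, if the wrist force passes 120 N, or if a joint passes its speed limit or range.

## Robot

A 6-joint arm with a two-finger parallel gripper is mounted at the origin on the work surface. World frame = base frame: x ahead of the robot, y to its left, z up, the work surface at z = 0. Lengths are in mm, angles in rad, forces in N, time in s.
With the tool pointing down it reaches from about 275 to 750 mm from the base axis. Payload 10.2 kg.
Tool frame: the origin (TCP) lies midway between the tips of the shut fingers; the grasp point (between the pads) lies 19 mm behind it (ctrl.hold_point_z is the distance from the TCP to the grasp point, in mm); z points along the fingers, y is the direction in which the jaws open and shut (so a half turn about z gives the same grasp; the last joint's range is limited). The gripper opens to 85 mm and grips with 20 to 120 N. Pads are 22 mm wide; open, the fingers measure 114 mm over their backs; the gripper's body (76 mm by 85 mm) begins 54 mm behind the grasp point. The pads swing forward as they close: fully open they stand 13 mm farther back than shut.
Start: joints at [0.957, 0.313, 1.498, -0, 1.331, -0.223], TCP at [200, 485.418, 231.294] pointing down, gripper open.
Joint ranges: [-2.94, 2.94], [-0.97, 2.17], [0.19, 2.56], [-1.23, 4.37], [0.02, 3.11], [-2.88, 2.88]. Speed limits (rad/s): [2.39, 2.39, 3.01, 3.14, 3.14, 3.14].

## Interface

Orientations are given as a unit quaternion [w, x, y, z].
In Python, from rig import ctrl, capture, get_calibration, ticket, search_frame, outline_of gives the robot as it stands. The module is installed in compiled form; this text tells all that it offers.
- The arm moves only by the tool servo_tool, never from a script. Its argument "motion" is a list of rows, each an object with "dr": the turn, a rotation vector about the tool's x, y, z in units of 10 degrees (1.0 is 10 degrees), a list of three; "delta_pos": the shift along the tool's x, y, z in units of 50 mm (1.0 is 50 mm), a list of three; "hand": the opening, from 0 (shut) to 1 (fully open). In form: [{"dr": [ax, ay, az], "delta_pos": [x, y, z], "hand": hand}, ...]. A call has 1 to 20 rows; each row shifts and turns the pose as measured when the row begins, along the tool's axes as they then stand; what a row does not reach is not made up. A row lasts 1/8 s, in which the tool goes at most 62.5 mm and 10.7 degrees, less where a joint would pass 70% of its speed; a pose out of reach is approached as far as the arm can. A call is refused whole if a number of a shift passes 1 or a number of a turn 1, either way. A call with a gripper value outside its range is refused whole. The fingers move at their own pace and stop on an object; "squeeze" is the grip in N (left out, the last holds). Time passes only in rows, so rows that do not move let the fingers close. It gives the time, the measured TCP pose, the force and the opening at its end, in the units of the state.
- ctrl.sense(): the state, without advancing time (a new reading comes with each control period).
- capture(name): name is "scene" or "top" or "wrist"; returns (picture, depth): 480x640x3 uint8, red, green, blue; 480x640 float32, mm along the optical axis (not along the pixel's ray), 0 where there is no reading.
- get_calibration(name): a dict with "camera_matrix" (3x3 intrinsics, pixels), "T" (4x4, takes a point from camera to world coordinates). Camera axes: x right, y down, z forward; pixel columns grow to the right and rows downward; lengths in mm; the calibration is good to about 2 mm. A picture is of the moment at which its call begins: read the wrist's pose just before it. get_calibration takes no time and is no camera call; for the wrist camera it gives the pose at the moment of the call.
- ticket.finish_job(): hands the job in, once; it reports no verdict.
Trained networks look in the newest picture that a camera, given by its name, has taken for a name from the list of things; names that differ only in an ending like _2 or _b are one class to them, and where a whole thing is asked for, a point or a joint stands for the part that bears it (a point fixed in the world has none). Each returns a list of dicts, best first, with "score" (0 to 1); they miss things now and then, are a little off and sometimes report something else, mostly with a low value. They report only what shows in the picture. A call takes as long as a camera call.
- search_frame(camera, label): "bbox" ([left, top, right, bottom] in pixels, round what is visible of it).
- outline_of(camera, label): "pixels" (480x640 bool, what is visible of it) and "bbox" ([left, top, right, bottom] in pixels, round what is visible of it).
The state is a dict: "time_s": time; "joints": joint angles; "dq": joint speeds; "tau": joint torques, N m; "eef_pos": TCP position; "ee_rot": TCP orientation; "force": force on the tool from outside, world axes, zero at the start; "wrist_torque": the same for the moment, N m; "grip_width": opening from 0.0 (shut) to 1.0 (fully open).
Only numpy, scipy, OpenCV 4.12 (cv2) and the standard library are available. Lean on these libraries where they do the work, as an engineer would, in place of code of your own. Each camera call takes 0.05 s, during which the arm holds its last target.

## Working session

There is one attempt and no reset: what is moved stays moved. The work goes in short steps, Python scripts to look and compute and a tool call to move; the robot and the scene stay as the last step left them, time stands still between calls to the robot, and variables do not carry over. Pictures are saved under pics/ and viewed, and the job is handed in when it is done.

Besides the shell and the picture viewer there is one more tool, called after "Emit:" by a JSON object that holds its "name" and its "arguments". servo_tool: Moves the arm, as the interface text tells. Its arguments: {"type":"object","properties":{"motion":{"type":"array"},"squeeze":{"type":"number"}},"required":["motion"]}

```bash
mkdir -p pics; python3 - <<'E'
from rig import *
import cv2
print(ctrl.sense())
for n in ["scene","top"]:
    p,d=capture(n); cv2.imwrite(f"pics/{n}0.png",p[:,:,::-1])
    c=get_calibration(n);print(n,c["camera_matrix"].tolist(),c["T"].round(3).tolist())
    for l in ["glass_front","glass_knob","pet_front","pet_bar"]:
        for r in search_frame(n,l)[:3]: print(l,r)
E
```

```text
{'time_s': 0.0, 'joints': array([ 9.56596086e-01,  3.13442526e-01,  1.49846933e+00, -4.36024455e-05,
        1.33102631e+00, -2.23375153e-01]), 'dq': array([-3.76931530e-04, -1.26040291e-04, -3.28296167e-04, -1.78752962e-03,
       -1.08518910e-03,  5.08028574e-05]), 'tau': array([ 1.61810152e-03, -4.12257886e+01, -2.59748232e+01, -1.42800236e-04,
        4.04217106e-03,  1.59401247e-05]), 'eef_pos': array([199.84443941, 485.17525204, 230.72677557]), 'ee_rot': array([-2.54233687e-04,  1.94166107e-01,  9.80968435e-01, -6.23227663e-04]), 'force': array([-0.34128999,  0.33152774, -0.39432746]), 'wrist_torque': array([ 0.03203178, -0.00984582, -0.0103783 ]), 'grip_width': 0.9979892064028738}
scene [[614.7197103187096, 0.0, 322.2875798674132], [0.0, 614.7197103187096, 238.9116769469721], [0.0, 0.0, 1.0]] [[0.636, 0.495, -0.592, 1242.54], [0.772, -0.393, 0.5, -564.071], [0.016, -0.775, -0.632, 887.096], [0.0, 0.0, 0.0, 1.0]]
glass_front {'bbox': [152.3, 298.2, 382.8, 479.9], 'score': 0.58}
glass_knob {'bbox': [240.5, 264.6, 281.3, 304.2], 'score': 0.96}
pet_front {'bbox': [302.1, 194.0, 484.3, 348.7], 'score': 0.59}
pet_bar {'bbox': [373.1, 174.7, 414.7, 207.0], 'score': 0.77}
top [[501.91352836524464, 0.0, 330.19600586476236], [0.0, 501.91352836524464, 242.7601160026478], [0.0, 0.0, 1.0]] [[0.024, -0.98, 0.198, 316.011], [-1.0, -0.02, 0.02, 47.55], [-0.015, -0.198, -0.98, 954.489], [0.0, 0.0, 0.0, 1.0]]
glass_knob {'bbox': [425.3, 182.3, 445.1, 242.3], 'score': 0.83}
pet_front {'bbox': [220.5, 87.1, 354.1, 280.1], 'score': 0.7}
pet_bar {'bbox': [190.3, 210.1, 212.4, 278.3], 'score': 0.6}
```

View pics/scene0.png

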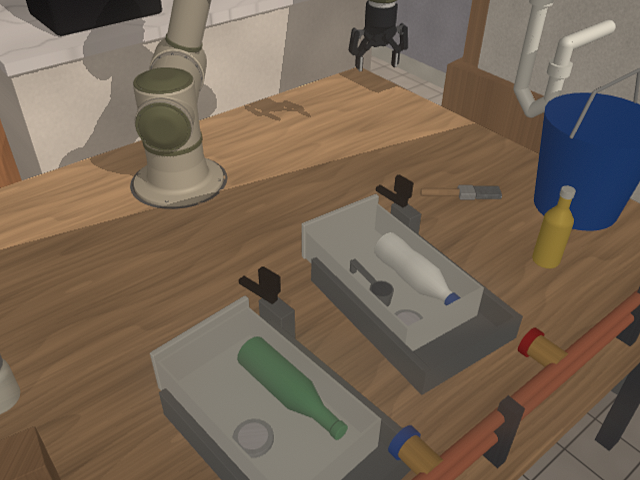

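View pics/top0.png

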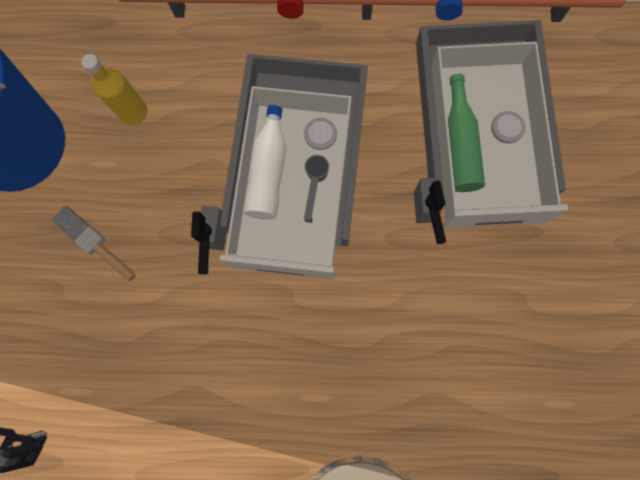

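The top picture shows the green drawer at right, with its front edge from about (447,224) to (567,208). Its knob is at (435,197) and its bar tip at (441,241). The pet drawer is in the middle. Next I zoom in and convert these to positions.

```bash
cat > h.py <<'E'
import numpy as np
from rig import *
def plane(n,uv,z):
    c=get_calibration(n);K=c["camera_matrix"];T=c["T"]
    r=T[:3,:3]@np.linalg.inv(K)@np.array([uv[0],uv[1],1.0]);o=T[:3,3]
    return o+r*(z-o[2])/r[2]
def cloud(n,d):
    c=get_calibration(n);K=c["camera_matrix"];T=c["T"]
    v,u=np.mgrid[:480,:640]
    P=np.stack([(u-K[0,2])/K[0,0]*d,(v-K[1,2])/K[1,1]*d,d],-1)
    return P@T[:3,:3].T+T[:3,3]
E
python3 - <<'E'
from h import *
import cv2
p,d=capture("top"); 
cv2.imwrite("pics/topz.png",cv2.resize(p[160:260,410:580][:,:,::-1],None,fx=4.5,fy=4.5,interpolation=cv2.INTER_CUBIC))
P=cloud("top",d)
# top edge of front: points z 95-105
m=(abs(P[...,2]-100)<4); m[:, :440]=0;m[:,570:]=0;m[:200]=0;m[240:]=0
q=P[m]; print(len(q))
# for each y bin min x
for y in np.arange(-330,-60,20):
    s=q[abs(q[:,1]-y)<10]
    if len(s): print(y,len(s),s[:,0].min().round(1),s[:,0].max().round(1),s[:,2].mean().round(1))
k=(P[...,2]>105)&(P[...,2]<165);k[:,:415]=0;k[:,455:]=0;k[:170]=0;k[250:]=0
q=P[k];print("knob",len(q),q.mean(0),q.min(0),q.max(0)); e=np.linalg.svd((q-q.mean(0))[:,:2])[2];print(e)
k=(P[...,2]>85)&(P[...,2]<103);k[:,:425]=0;k[:,447:]=0;k[:205]=0;k[250:]=0
q=P[k];print("bar",len(q),q.mean(0),q.min(0),q.max(0)); e=np.linalg.svd((q-q.mean(0))[:,:2])[2];print(e)
E
```

```text
794
-330 76 554.1 567.0 99.4
-310 75 553.1 565.1 99.6
-290 77 551.4 564.7 99.3
-270 75 549.8 562.5 99.6
-250 74 548.2 560.2 99.4
-230 75 546.4 559.6 99.5
-210 73 545.1 557.4 99.5
-190 76 543.7 557.3 99.7
-170 74 543.1 554.7 99.4
-150 35 541.7 552.6 99.5
-130 48 500.0 539.7 97.0
knob 420 [ 564.99149452 -112.00970706  138.68385355] [ 545.57773711 -124.78447534  105.20183276] [ 589.63555228 -101.06086822  154.98008391]
[[-0.97179589 -0.23582353]
 [-0.23582353  0.97179589]]
bar 355 [ 524.19490351 -122.5286823    95.22214845] [ 493.43570329 -136.64341287   85.05738132] [ 559.66289307 -103.78792499  102.84045331]
[[-0.96885096 -0.24764455]
 [ 0.24764455 -0.96885096]]
```

View pics/topz.png

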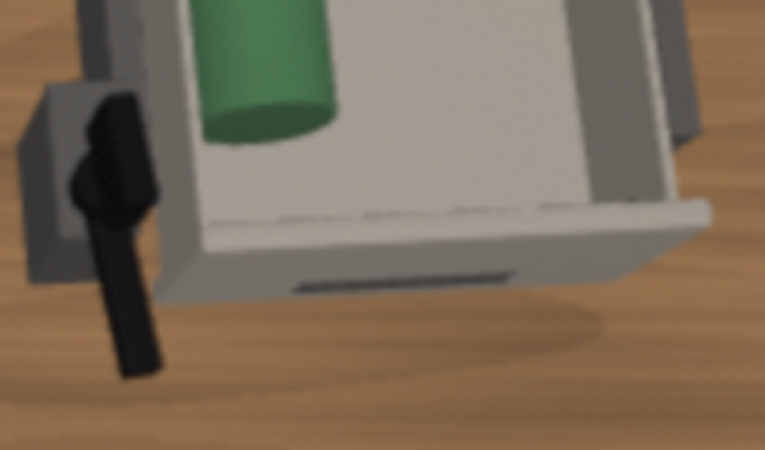

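```bash
cat >> h.py <<'E'
from scipy.spatial.transform import Rotation as R
def pose():
    s=ctrl.sense();q=s["ee_rot"];return s["eef_pos"],R.from_quat([q[1],q[2],q[3],q[0]]),s
def plan(xyz,yaw,n):
    """rows (constant per-row) to go straight to tool-down pose, tool x at yaw"""
    p,r,s=pose()
    tgt=R.from_matrix(np.array([[np.cos(yaw),np.sin(yaw),0],[np.sin(yaw),-np.cos(yaw),0],[0,0,-1]]))
    rv=(r.inv()*tgt).as_rotvec()
    cur=r
    for i in range(n):
        d=cur.inv().apply((np.array(xyz)-p)/n)/50
        print((np.rad2deg(rv)/10/n).round(2).tolist(),d.round(2).tolist())
        cur=cur*R.from_rotvec(rv/n)
def state():
    p,r,s=pose();X=r.as_matrix()
    print("t",s["time_s"],"p",p.round(1),"yaw",np.arctan2(X[1,0],X[0,0]).round(3),"tilt",X[:,2].round(3),"F",s["force"].round(1),"T",s["wrist_torque"].round(2),"w",round(s["grip_width"],3),"q",s["joints"].round(2))
E
python3 - <<'E'
from h import *
import cv2
p,d=capture("top"); P=cloud("top",d)
m=(P[...,2]>147)&(P[...,2]<158);m[:,:415]=0;m[:,455:]=0;m[:170]=0;m[250:]=0
q=P[m];print("wingtop",len(q),q.mean(0),q.min(0),q.max(0))
print(cv2.minAreaRect(q[:,:2].astype(np.float32)))
# corners front edge
g=(abs(P[...,2]-100)<4);g[:,:440]=0;g[:200]=0;g[235:]=0;q=P[g];q=q[q[:,0]>538]
print(cv2.minAreaRect(q[:,:2].astype(np.float32)),q[:,1].min(),q[:,1].max())
p2,d2=capture("scene");P2=cloud("scene",d2)
m=(abs(P2[...,2]-152)<5)&(abs(P2[...,0]-565)<50)&(abs(P2[...,1]+112)<40)
q=P2[m];print("scene wing",len(q),q.mean(0)); print(cv2.minAreaRect(q[:,:2].astype(np.float32)))
m=(abs(P2[...,2]-100)<4)&(abs(P2[...,0]-550)<25)&(P2[...,1]<-125)&(P2[...,1]>-370)
q=P2[m];print("scene front",len(q),cv2.minAreaRect(q[:,:2].astype(np.float32)))
state(); plan([470,-248,200],0.069,17)
E
```

```text
wingtop 219 [ 567.28021299 -114.48830341  151.45688085] [ 545.80325527 -125.13532155  147.27559414] [ 589.51379956 -104.43326395  155.3904793 ]
((567.751220703125, -114.98179626464844), (44.30453109741211, 14.52629566192627), 10.534930229187012)
((553.9693603515625, -238.74441528320312), (13.087068557739258, 224.80343627929688), 4.035699367523193) -350.9894870533897 -126.96248805125366
scene wing 164 [ 568.66637028 -116.74094591  151.42649137]
((566.6551513671875, -115.89009857177734), (45.91698455810547, 16.06316566467285), 8.08187484741211)
scene front 720 ((546.7962646484375, -237.6920166015625), (226.64511108398438, 49.11180877685547), 88.2594223022461)
t 0.65 p [200.  485.4 231.3] yaw 2.751 tilt [-0. -0. -1.] F [-0.4 -0.2  0.2] T [ 0.01 -0.05  0.05] w 0.998 q [ 0.96  0.31  1.5  -0.    1.33 -0.22]
[-0.0, 0.0, 0.9] [-0.62, -0.68, 0.04]
[-0.0, 0.0, 0.9] [-0.72, -0.57, 0.04]
[-0.0, 0.0, 0.9] [-0.8, -0.45, 0.04]
[-0.0, 0.0, 0.9] [-0.86, -0.32, 0.04]
[-0.0, 0.0, 0.9] [-0.9, -0.18, 0.04]
[-0.0, 0.0, 0.9] [-0.92, -0.04, 0.04]
[-0.0, 0.0, 0.9] [-0.91, 0.11, 0.04]
[-0.0, 0.0, 0.9] [-0.88, 0.25, 0.04]
[-0.0, 0.0, 0.9] [-0.83, 0.39, 0.04]
[-0.0, 0.0, 0.9] [-0.76, 0.51, 0.04]
[-0.0, 0.0, 0.9] [-0.67, 0.63, 0.04]
[-0.0, 0.0, 0.9] [-0.57, 0.72, 0.04]
[-0.0, 0.0, 0.9] [-0.44, 0.8, 0.04]
[-0.0, 0.0, 0.9] [-0.31, 0.86, 0.04]
[-0.0, 0.0, 0.9] [-0.17, 0.9, 0.04]
[-0.0, 0.0, 0.9] [-0.03, 0.92, 0.04]
[-0.0, 0.0, 0.9] [0.12, 0.91, 0.04]
```

Emit:
{"name": "servo_tool", "arguments": {"motion": [{"dr": [0, 0, 0.9], "delta_pos": [-0.62, -0.68, 0.04], "hand": 0}, {"dr": [0, 0, 0.9], "delta_pos": [-0.72, -0.57, 0.04], "hand": 0}, {"dr": [0, 0, 0.9], "delta_pos": [-0.8, -0.45, 0.04], "hand": 0}, {"dr": [0, 0, 0.9], "delta_pos": [-0.86, -0.32, 0.04], "hand": 0}, {"dr": [0, 0, 0.9], "delta_pos": [-0.9, -0.18, 0.04], "hand": 0}, {"dr": [0, 0, 0.9], "delta_pos": [-0.92, -0.04, 0.04], "hand": 0}, {"dr": [0, 0, 0.9], "delta_pos": [-0.91, 0.11, 0.04], "hand": 0}, {"dr": [0, 0, 0.9], "delta_pos": [-0.88, 0.25, 0.04], "hand": 0}, {"dr": [0, 0, 0.9], "delta_pos": [-0.83, 0.39, 0.04], "hand": 0}, {"dr": [0, 0, 0.9], "delta_pos": [-0.76, 0.51, 0.04], "hand": 0}, {"dr": [0, 0, 0.9], "delta_pos": [-0.67, 0.63, 0.04], "hand": 0}, {"dr": [0, 0, 0.9], "delta_pos": [-0.57, 0.72, 0.04], "hand": 0}, {"dr": [0, 0, 0.9], "delta_pos": [-0.44, 0.8, 0.04], "hand": 0}, {"dr": [0, 0, 0.9], "delta_pos": [-0.31, 0.86, 0.04], "hand": 0}, {"dr": [0, 0, 0.9], "delta_pos": [-0.17, 0.9, 0.04], "hand": 0}, {"dr": [0, 0, 0.9], "delta_pos": [-0.03, 0.92, 0.04], "hand": 0}]}}

```text
time_s: 2.65
eef_pos: [437.4, -232.0, 200.8]
ee_rot: [0.0, 0.997, 0.079, 0.005]
force: [-0.1, 0.3, 0.0]
grip_width: 0.001
```

```bash
python3 - <<'E'
from h import *
state(); plan([500,-248,70],0.069,5)
E
```

```text
t 2.65 p [ 437.4 -232.   200.8] yaw 0.157 tilt [ 0.009 -0.    -1.   ] F [-0.1  0.3  0. ] T [-0.    0.02 -0.02] w 0.001 q [-0.73  0.27  1.64  0.01  1.23  0.68]
[0.0, -0.01, 0.1] [0.23, 0.1, 0.53]
[0.0, -0.01, 0.1] [0.24, 0.1, 0.53]
[0.0, -0.01, 0.1] [0.24, 0.09, 0.52]
[0.0, -0.01, 0.1] [0.24, 0.09, 0.52]
[0.0, -0.01, 0.1] [0.24, 0.09, 0.52]
```

Emit:
{"name": "servo_tool", "arguments": {"motion": [{"dr": [0, 0, 0.1], "delta_pos": [0.23, 0.1, 0.53], "hand": 0}, {"dr": [0, 0, 0.1], "delta_pos": [0.24, 0.1, 0.53], "hand": 0}, {"dr": [0, 0, 0.1], "delta_pos": [0.24, 0.09, 0.53], "hand": 0}, {"dr": [0, 0, 0.1], "delta_pos": [0.24, 0.09, 0.53], "hand": 0}, {"dr": [0, 0, 0.1], "delta_pos": [0.24, 0.09, 0.53], "hand": 0}, {"dr": [0, 0, 0], "delta_pos": [0, 0, 0], "hand": 0}]}}

```text
time_s: 3.4
eef_pos: [502.8, -252.8, 64.8]
ee_rot: [0.001, 1.0, 0.031, 0.005]
force: [-0.3, -0.1, 0.8]
grip_width: 0.003
```

```bash
python3 - <<'E'
from h import *
state(); plan([585,-242,70],0.069,6)
E
```

```text
t 3.4 p [ 502.8 -252.8   64.8] yaw 0.061 tilt [ 0.01  -0.001 -1.   ] F [-0.3 -0.1  0.8] T [ 0.02 -0.01  0.04] w 0.003 q [-0.68  0.57  1.58  0.01  0.98  0.83]
[0.0, -0.01, -0.01] [0.28, -0.02, -0.01]
[0.0, -0.01, -0.01] [0.28, -0.02, -0.02]
[0.0, -0.01, -0.01] [0.28, -0.02, -0.02]
[0.0, -0.01, -0.01] [0.28, -0.02, -0.02]
[0.0, -0.01, -0.01] [0.28, -0.02, -0.02]
[0.0, -0.01, -0.01] [0.28, -0.02, -0.02]
```

Emit:
{"name": "servo_tool", "arguments": {"motion": [{"dr": [0, 0, 0], "delta_pos": [0.28, -0.02, -0.01], "hand": 0}, {"dr": [0, 0, 0], "delta_pos": [0.28, -0.02, -0.01], "hand": 0}, {"dr": [0, 0, 0], "delta_pos": [0.28, -0.02, -0.01], "hand": 0}, {"dr": [0, 0, 0], "delta_pos": [0.28, -0.02, -0.01], "hand": 0}, {"dr": [0, 0, 0], "delta_pos": [0.26, -0.02, -0.01], "hand": 0}]}}

```text
time_s: 4.03
eef_pos: [570.0, -244.2, 73.4]
ee_rot: [0.002, 0.999, 0.031, 0.004]
force: [-3.9, -1.2, -1.2]
grip_width: -0.003
```

```bash
python3 - <<'E'
from h import *
state()
import cv2
p,d=capture("top");cv2.imwrite("pics/top1.png",p[:,:,::-1]);P=cloud("top",d)
g=(abs(P[...,2]-100)<4)
for y in range(-330,-150,20):
    s=P[g&(abs(P[...,1]-y)<10)&(P[...,0]>480)&(P[...,0]<620)]
    if len(s):print(y,len(s),s[:,0].min(),s[:,0].max())
state()
E
```

```text
t 4.025 p [ 570.  -244.2   73.4] yaw 0.063 tilt [ 0.008 -0.003 -1.   ] F [-3.9 -1.2 -1.2] T [-0.27  0.6  -0.01] w -0.003 q [-0.59  0.67  1.38  0.    1.09  0.91]
-190 67 577.4069488373307 590.3953613306891
-170 75 576.0660188430543 587.5863974981748
t 4.075 p [ 571.5 -244.    73.8] yaw 0.063 tilt [ 0.01  -0.004 -1.   ] F [-0.1  1.3  0.9] T [0.05 0.03 0.03] w 0.0 q [-0.59  0.67  1.38  0.    1.09  0.91]
```

View pics/top1.png

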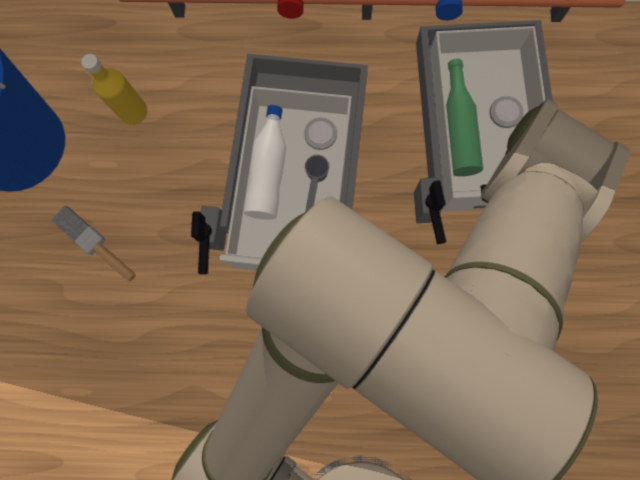

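The drawer front moved in about 33 mm with about 4 N of resistance. I'll keep pushing gently until it meets the stop.

Emit:
{"name": "servo_tool", "arguments": {"motion": [{"dr": [0, 0, 0], "delta_pos": [0.1, 0, 0.01], "hand": 0}, {"dr": [0, 0, 0], "delta_pos": [0.1, 0, 0.01], "hand": 0}, {"dr": [0, 0, 0], "delta_pos": [0.1, 0, 0.01], "hand": 0}]}}

```text
time_s: 4.45
eef_pos: [585.9, -243.1, 74.0]
ee_rot: [0.002, 0.999, 0.032, 0.004]
force: [-2.0, 0.5, 1.0]
grip_width: 0.002
```

Emit:
{"name": "servo_tool", "arguments": {"motion": [{"dr": [0, 0, 0], "delta_pos": [0.06, 0, 0], "hand": 0}]}}

```text
time_s: 4.58
eef_pos: [586.0, -243.0, 74.0]
ee_rot: [0.001, 0.999, 0.032, -0.0]
force: [-30.7, -1.7, 13.0]
grip_width: 0.001
```

Emit:
{"name": "servo_tool", "arguments": {"motion": [{"dr": [0, 0, 0], "delta_pos": [0.06, 0, 0], "hand": 0}]}}

```text
time_s: 4.7
eef_pos: [585.8, -243.0, 74.1]
ee_rot: [0.001, 0.999, 0.032, -0.005]
force: [-24.7, 1.4, 11.0]
grip_width: -0.002
```

The push met a firm stop at x=586, which matches the prediction. Now I back off, rise and look.

Emit:
{"name": "servo_tool", "arguments": {"motion": [{"dr": [0, 0, 0], "delta_pos": [-0.3, 0, 0], "hand": 0}, {"dr": [0, 0, 0], "delta_pos": [-0.6, 0, -0.3], "hand": 0}, {"dr": [0, 0, 0], "delta_pos": [-0.6, 0, -0.9], "hand": 0.5}, {"dr": [0, 0, 0], "delta_pos": [-0.6, 0.0, -1], "hand": 0.6}, {"dr": [0, 0, 0], "delta_pos": [-0.6, 0, -1], "hand": 0.6}, {"dr": [0, 0, 0], "delta_pos": [0, 0, 0], "hand": 0.6}]}}

```text
time_s: 5.45
eef_pos: [450.5, -252.7, 242.1]
ee_rot: [0.003, 0.999, 0.032, -0.001]
force: [0.4, -0.7, -1.3]
grip_width: 0.596
```

```bash
python3 - <<'E'
from h import *
state()
import cv2
for n in ["scene","top"]:
    p,d=capture(n);cv2.imwrite(f"pics/{n}2.png",p[:,:,::-1]);P=cloud(n,d)
    g=(abs(P[...,2]-100)<4)
    for y in range(-330,-150,20):
        s=P[g&(abs(P[...,1]-y)<10)&(P[...,0]>520)&(P[...,0]<640)]
        if len(s):print(n,y,len(s),np.percentile(s[:,0],[2,98]))
    m=(P[...,2]>147)&(P[...,2]<158)&(abs(P[...,0]-567)<40)&(abs(P[...,1]+115)<40)
    q=P[m][:,:2].astype(np.float32);print(len(q),q.mean(0));
    if len(q)>10:print(cv2.minAreaRect(q))
state()
E
```

```text
t 5.45 p [ 450.5 -252.7  242.1] yaw 0.064 tilt [-0.002 -0.006 -1.   ] F [ 0.4 -0.7 -1.3] T [-0.03 -0.05 -0.02] w 0.596 q [-0.74  0.29  1.51 -0.01  1.35  0.77]
scene -330 84 [602.16539837 615.67573285]
scene -310 81 [601.76388945 613.96170853]
scene -290 84 [600.03983494 612.97153144]
scene -270 76 [598.5079761  610.90661984]
scene -250 76 [596.98690045 610.2758123 ]
scene -230 69 [596.2983872  607.74677933]
scene -210 73 [594.88108918 607.03785198]
scene -190 69 [593.23847165 606.12552964]
scene -170 66 [591.78116009 604.46148489]
168 [ 568.93024 -116.90721]
((566.9092407226562, -116.75650024414062), (45.3232536315918, 15.742855072021484), 12.917567253112793)
top -330 76 [603.52686626 614.7778333 ]
top -310 71 [602.86235084 614.05704211]
top -290 71 [600.97545513 611.93437094]
top -270 70 [599.35784087 611.11307363]
top -250 72 [597.84374292 609.61511831]
top -230 74 [596.2737766  607.09911549]
top -210 73 [594.85133411 606.8859948 ]
top -190 77 [593.56108154 604.34885068]
top -170 73 [591.74412199 603.96049472]
218 [ 567.4648   -114.542656]
((568.3630981445312, -115.1971435546875), (44.02284240722656, 14.92856502532959), 13.312749862670898)
t 5.55 p [ 450.5 -251.6  238. ] yaw 0.065 tilt [-0.007 -0.001 -1.   ] F [-0.2  0.3 -0.4] T [ 0.05  0.03 -0.01] w 0.604 q [-0.73  0.29  1.51 -0.01  1.35  0.77]
```

View pics/top2.png

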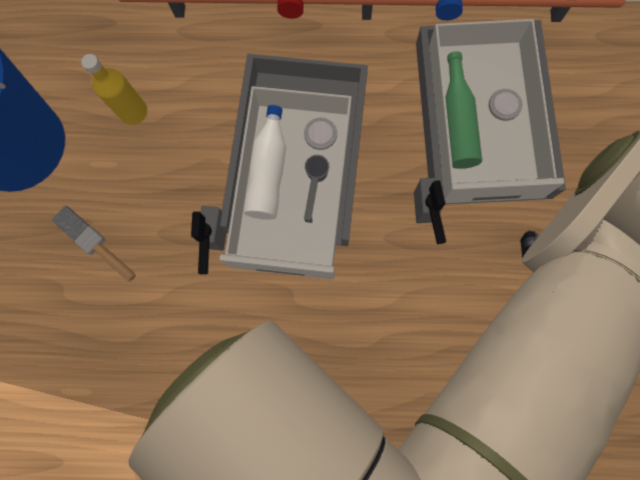

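View pics/scene2.png

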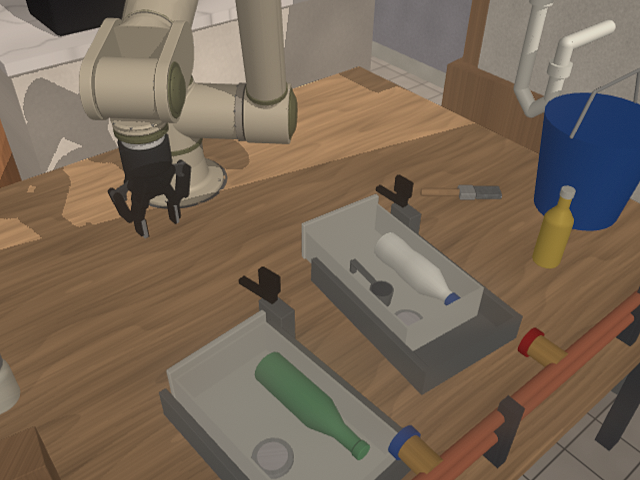

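The pictures show the green drawer fully home, with its front at pixels (445,190) to (560,190). The pet drawer has not moved. Next I go over the knob.

```bash
python3 - <<'E'
from h import *
plan([567.5,-115.5,210],0.23,5)
E
```

```text
[0.0, 0.01, -0.19] [0.5, -0.51, 0.11]
[0.0, 0.01, -0.19] [0.52, -0.5, 0.11]
[0.0, 0.01, -0.19] [0.54, -0.48, 0.11]
[0.0, 0.01, -0.19] [0.55, -0.46, 0.11]
[0.0, 0.01, -0.19] [0.57, -0.44, 0.11]
```

Emit:
{"name": "servo_tool", "arguments": {"motion": [{"dr": [0, 0.01, -0.19], "delta_pos": [0.5, -0.51, 0.11], "hand": 0.6}, {"dr": [0, 0.01, -0.19], "delta_pos": [0.52, -0.5, 0.11], "hand": 0.6}, {"dr": [0, 0.01, -0.19], "delta_pos": [0.54, -0.48, 0.11], "hand": 0.6}, {"dr": [0, 0.01, -0.19], "delta_pos": [0.55, -0.46, 0.11], "hand": 0.6}, {"dr": [0, 0.01, -0.19], "delta_pos": [0.57, -0.44, 0.11], "hand": 0.6}, {"dr": [0, 0, 0], "delta_pos": [0, 0, 0], "hand": 0.6}]}}

```text
time_s: 6.3
eef_pos: [572.0, -108.4, 198.2]
ee_rot: [-0.005, 0.993, 0.118, -0.005]
force: [-0.6, -0.0, -1.4]
grip_width: 0.598
```

```bash
python3 - <<'E'
from h import *
import cv2
state(); plan([567.5,-115.5,175],0.23,2)
p,d=capture("wrist");cv2.imwrite("pics/w3.png",p[:,:,::-1]);P=cloud("wrist",d)
m=(P[...,2]>144)&(P[...,2]<158)&(abs(P[...,0]-567)<40)&(abs(P[...,1]+115)<30)
q=P[m][:,:2].astype(np.float32);print(len(q),q.mean(0) if len(q) else 0)
if len(q)>10:print(cv2.minAreaRect(q))
m=(abs(P[...,2]-96)<4)&(P[...,0]<560)&(P[...,0]>480)&(abs(P[...,1]+125)<30)
q=P[m][:,:2].astype(np.float32);print("bar",len(q))
if len(q)>10:print(cv2.minAreaRect(q))
E
```

```text
t 6.3 p [ 572.  -108.4  198.2] yaw 0.238 tilt [-0.01   0.008 -1.   ] F [-0.6 -0.  -1.4] T [-0.02 -0.01  0.  ] w 0.598 q [-0.39  0.47  1.36  0.    1.33  0.94]
[-0.03, 0.02, 0.02] [-0.06, 0.06, 0.23]
[-0.03, 0.02, 0.02] [-0.06, 0.06, 0.23]
1533 [ 568.73444 -116.87457]
((567.1940307617188, -117.3199462890625), (44.065547943115234, 14.007972717285156), 11.440539360046387)
bar 549
((521.1300048828125, -126.61334991455078), (55.32331848144531, 15.958207130432129), 11.453322410583496)
```

View pics/w3.png

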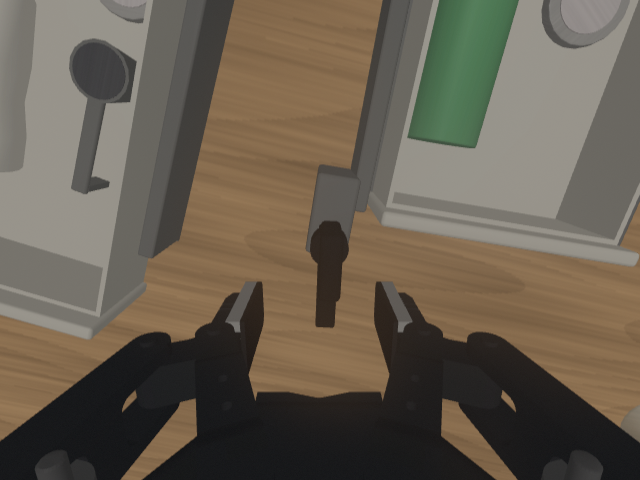

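The wrist view shows the wing and bar centred between the open pads. The fit gives a yaw of 0.2 and a centre of about (567.5,-116.5). I descend onto it.

```bash
python3 - <<'E'
from h import *
state(); plan([567.5,-116.5,160],0.2,2)
E
```

```text
t 6.35 p [ 571.4 -109.4  198.5] yaw 0.236 tilt [-0.01   0.008 -1.   ] F [ 0.8  0.3 -0.2] T [-0.03 -0.   -0.  ] w 0.6 q [-0.39  0.47  1.36  0.    1.33  0.94]
[-0.03, 0.02, 0.1] [-0.05, 0.06, 0.38]
[-0.03, 0.02, 0.1] [-0.05, 0.06, 0.38]
```

Emit:
{"name": "servo_tool", "arguments": {"motion": [{"dr": [-0.03, 0.02, 0.1], "delta_pos": [-0.05, 0.06, 0.38], "hand": 0.6}, {"dr": [-0.03, 0.02, 0.1], "delta_pos": [-0.05, 0.06, 0.38], "hand": 0.6}, {"dr": [0, 0, 0], "delta_pos": [0, 0, 0], "hand": 0.6}]}}

```text
time_s: 6.72
eef_pos: [566.6, -117.7, 157.5]
ee_rot: [0.0, 0.995, 0.099, -0.002]
force: [-0.2, 0.2, 1.5]
grip_width: 0.605
```

```bash
python3 - <<'E'
from h import *
state(); plan([567.5,-116.5,116],0.2,3)
E
```

```text
t 6.725 p [ 566.6 -117.7  157.5] yaw 0.198 tilt [-0.004 -0.    -1.   ] F [-0.2  0.2  1.5] T [-0.03 -0.01 -0.  ] w 0.605 q [-0.41  0.5   1.43 -0.    1.22  0.97]
[-0.0, 0.01, -0.0] [0.01, -0.01, 0.28]
[-0.0, 0.01, -0.0] [0.01, -0.01, 0.28]
[-0.0, 0.01, -0.0] [0.01, -0.01, 0.28]
```

Emit:
{"name": "servo_tool", "arguments": {"motion": [{"dr": [0, 0.01, 0], "delta_pos": [0.01, -0.01, 0.28], "hand": 0.6}, {"dr": [0, 0.01, 0], "delta_pos": [0.01, -0.01, 0.28], "hand": 0.6}, {"dr": [0, 0, 0], "delta_pos": [0.01, -0.01, 0.22], "hand": 0.6}, {"dr": [0, 0, 0], "delta_pos": [0, 0, 0], "hand": 0.4}, {"dr": [0, 0, 0], "delta_pos": [0, 0, 0], "hand": 0.2}], "squeeze": 30}}

```text
time_s: 7.35
eef_pos: [568.1, -116.4, 116.8]
ee_rot: [0.0, 0.995, 0.099, 0.0]
force: [-0.1, -0.7, -0.4]
grip_width: 0.211
```

```bash
python3 - <<'E'
from h import *
import cv2
state()
p,d=capture("wrist");cv2.imwrite("pics/w4.png",p[:,:,::-1])
state()
E
```

```text
t 7.35 p [ 568.1 -116.4  116.8] yaw 0.198 tilt [ 0.001  0.    -1.   ] F [-0.1 -0.7 -0.4] T [0.02 0.01 0.04] w 0.211 q [-0.4   0.54  1.47  0.    1.13  0.97]
t 7.4 p [ 568.1 -116.4  116.7] yaw 0.198 tilt [ 0.001  0.    -1.   ] F [-0.7  0.1 -0.6] T [0.01 0.07 0.01] w 0.202 q [-0.4   0.54  1.47  0.    1.13  0.97]
```

View pics/w4.png

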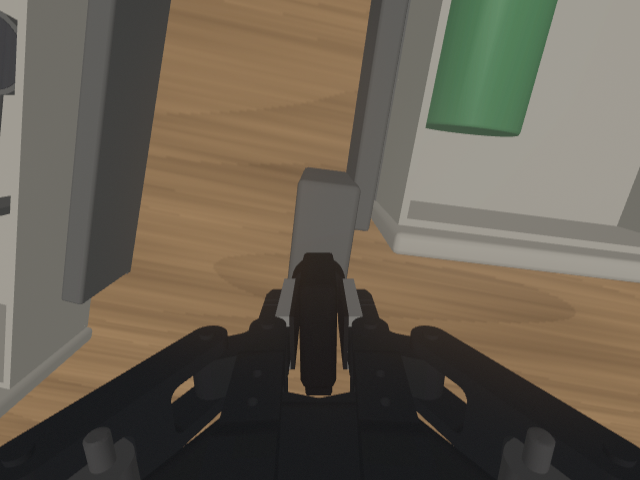

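The pads straddle the wing symmetrically, at about (290,300) and (350,300). Now I close them.

Emit:
{"name": "servo_tool", "arguments": {"motion": [{"dr": [0, 0, 0], "delta_pos": [0, 0, 0], "hand": 0}, {"dr": [0, 0, 0], "delta_pos": [0, 0, 0], "hand": 0}, {"dr": [0, 0, 0], "delta_pos": [0, 0, 0], "hand": 0}], "squeeze": 30}}

```text
time_s: 7.78
eef_pos: [568.1, -116.2, 116.9]
ee_rot: [-0.0, 0.995, 0.099, 0.0]
force: [0.4, 0.5, -1.3]
grip_width: 0.158
```

Emit:
{"name": "servo_tool", "arguments": {"motion": [{"dr": [0, 0, -0.5], "delta_pos": [0, 0, 0], "hand": 0}, {"dr": [0, 0, -0.8], "delta_pos": [0, 0, 0], "hand": 0}, {"dr": [0, 0, -0.8], "delta_pos": [0, 0, 0], "hand": 0}]}}

```text
time_s: 8.15
eef_pos: [568.0, -116.0, 116.9]
ee_rot: [-0.0, 0.959, 0.284, 0.0]
force: [0.1, 1.5, -1.5]
grip_width: 0.154
```

```bash
python3 - <<'E'
from h import *
state()
E
```

```text
t 8.15 p [ 568.  -116.   116.9] yaw 0.575 tilt [ 0.001  0.001 -1.   ] F [ 0.1  1.5 -1.5] T [ 0.09  0.07 -0.1 ] w 0.154 q [-0.4   0.54  1.47  0.    1.13  0.59]
```

Emit:
{"name": "servo_tool", "arguments": {"motion": [{"dr": [0, 0, -0.8], "delta_pos": [0, 0, 0], "hand": 0}, {"dr": [0, 0, -0.8], "delta_pos": [0, 0, 0], "hand": 0}, {"dr": [0, 0, -0.8], "delta_pos": [0, 0, 0], "hand": 0}, {"dr": [0, 0, -0.8], "delta_pos": [0, 0, 0], "hand": 0}, {"dr": [0, 0, -0.8], "delta_pos": [0, 0, 0], "hand": 0}, {"dr": [0, 0, -0.8], "delta_pos": [0, 0, 0], "hand": 0}, {"dr": [0, 0, -0.5], "delta_pos": [0, 0, 0], "hand": 0}]}}

```text
time_s: 9.02
eef_pos: [567.6, -115.6, 117.0]
ee_rot: [-0.001, 0.721, 0.693, 0.0]
force: [-1.2, 1.1, -1.2]
grip_width: 0.16
```

```bash
python3 - <<'E'
from h import *
state()
E
```

```text
t 9.025 p [ 567.6 -115.6  117. ] yaw 1.531 tilt [-0.     0.002 -1.   ] F [-1.2  1.1 -1.2] T [ 0.11  0.   -0.03] w 0.16 q [-0.4   0.54  1.48  0.    1.13 -0.36]
```

Now small turns to the end stop, watching the torque.

Emit:
{"name": "servo_tool", "arguments": {"motion": [{"dr": [0, 0, -0.4], "delta_pos": [0, 0, 0], "hand": 0}]}}

```text
time_s: 9.15
eef_pos: [567.5, -115.6, 116.9]
ee_rot: [-0.001, 0.695, 0.719, 0.0]
force: [-0.9, 0.5, -2.0]
grip_width: 0.156
```

```bash
python3 -c "
from h import *
state()"
```

```text
t 9.15 p [ 567.5 -115.6  116.9] yaw 1.603 tilt [-0.     0.002 -1.   ] F [-0.9  0.5 -2. ] T [ 0.1   0.02 -0.03] w 0.156 q [-0.4   0.54  1.48  0.    1.13 -0.44]
```

Emit:
{"name": "servo_tool", "arguments": {"motion": [{"dr": [0, 0, -0.3], "delta_pos": [0, 0, 0], "hand": 0}]}}

```text
time_s: 9.28
eef_pos: [567.5, -115.6, 117.0]
ee_rot: [-0.001, 0.676, 0.737, 0.001]
force: [-0.3, 1.2, -1.4]
grip_width: 0.162
```

```bash
python3 -c "
from h import *
state()"
```

```text
t 9.275 p [ 567.5 -115.6  117. ] yaw 1.657 tilt [-0.     0.002 -1.   ] F [-0.3  1.2 -1.4] T [ 0.07  0.11 -0.62] w 0.162 q [-0.4   0.54  1.48  0.    1.13 -0.49]
```

Emit:
{"name": "servo_tool", "arguments": {"motion": [{"dr": [0, 0, -0.2], "delta_pos": [0, 0, 0], "hand": 0}]}}

```text
time_s: 9.4
eef_pos: [567.5, -115.6, 117.0]
ee_rot: [-0.001, 0.663, 0.749, 0.001]
force: [-0.4, 4.7, -1.4]
grip_width: 0.159
```

```bash
python3 -c "
from h import *
state()"
```

```text
t 9.4 p [ 567.5 -115.6  117. ] yaw 1.692 tilt [-0.     0.003 -1.   ] F [-0.4  4.7 -1.4] T [ 0.88  0.1  -1.02] w 0.159 q [-0.4   0.54  1.48  0.    1.13 -0.53]
```

The torque rose from 0.03 to 1.0 N m, so the bar is on its end stop. I open and rise straight up.

Emit:
{"name": "servo_tool", "arguments": {"motion": [{"dr": [0, 0, 0], "delta_pos": [0, 0, 0], "hand": 0.3}, {"dr": [0, 0, 0], "delta_pos": [0, 0, 0], "hand": 0.6}, {"dr": [0, 0, 0], "delta_pos": [0, 0, 0], "hand": 0.6}, {"dr": [0, 0, 0], "delta_pos": [0, 0, -0.6], "hand": 0.6}, {"dr": [0, 0, 0], "delta_pos": [0, 0, -0.8], "hand": 0.6}, {"dr": [0, 0, 0], "delta_pos": [0, 0, -0.8], "hand": 0.6}, {"dr": [0, 0, 0], "delta_pos": [-0.5, 1, 0], "hand": 0.6}, {"dr": [0, 0, 0], "delta_pos": [-0.5, 1, 0], "hand": 0.6}, {"dr": [0, 0, 0], "delta_pos": [-0.5, 1, 0], "hand": 0.6}, {"dr": [0, 0, 0], "delta_pos": [0, 0, 0], "hand": 0.6}]}}

```text
time_s: 10.65
eef_pos: [721.7, -171.5, 231.6]
ee_rot: [0.001, 0.663, 0.748, 0.001]
force: [0.9, 1.0, -0.3]
grip_width: 0.599
```

```bash
python3 - <<'E'
from h import *
state()
import cv2
for n in ["scene","top"]:
    p,d=capture(n);cv2.imwrite(f"pics/{n}5.png",p[:,:,::-1]);P=cloud(n,d)
    g=(abs(P[...,2]-100)<4)
    for y in (-310,-230):
        s=P[g&(abs(P[...,1]-y)<10)&(P[...,0]>585)&(P[...,0]<640)]
        if len(s):print(n,y,len(s),np.percentile(s[:,0],[2,98]))
    m=(P[...,2]>147)&(P[...,2]<158)&(abs(P[...,0]-567)<40)&(abs(P[...,1]+115)<40)
    q=P[m][:,:2].astype(np.float32);
    if len(q)>10:print("wing",cv2.minAreaRect(q))
    m=(abs(P[...,2]-96)<4)&(P[...,0]<582)&(P[...,0]>545)&(P[...,1]<-140)&(P[...,1]>-200)
    q=P[m][:,:2].astype(np.float32)
    if len(q)>10:print("bar",len(q),cv2.minAreaRect(q))
state()
E
```

```text
t 10.65 p [ 721.7 -171.5  231.6] yaw 1.691 tilt [ 0.002 -0.001 -1.   ] F [ 0.9  1.  -0.3] T [-0.02  0.01  0.03] w 0.599 q [-0.39  0.86  0.61  0.    1.66 -0.51]
scene -310 78 [601.32428647 614.11257932]
scene -230 70 [595.58169178 607.77390987]
wing ((567.336669921875, -121.72337341308594), (16.58395004272461, 33.54557800292969), 6.635733604431152)
bar 214 ((570.7632446289062, -165.78298950195312), (17.808963775634766, 51.72845458984375), 3.79561710357666)
top -310 73 [602.27872647 614.14408247]
t 10.75 p [ 719.7 -170.3  234.6] yaw 1.692 tilt [ 0.003 -0.001 -1.   ] F [ 0.2  0.  -0.2] T [-0.02 -0.01 -0.02] w 0.597 q [-0.39  0.85  0.62  0.    1.66 -0.51]
```

View pics/top5.png

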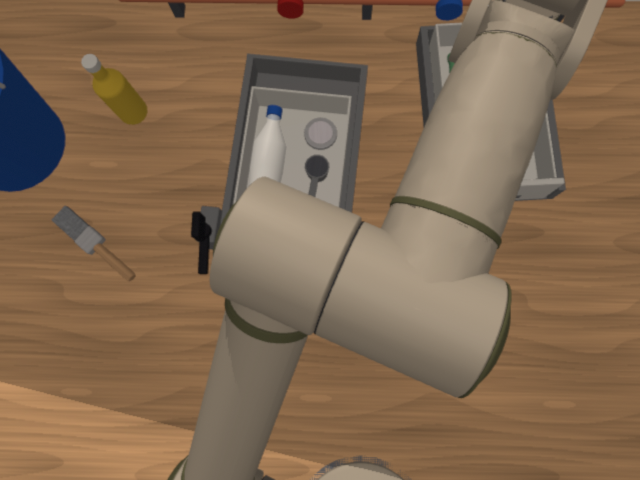

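View pics/scene5.png

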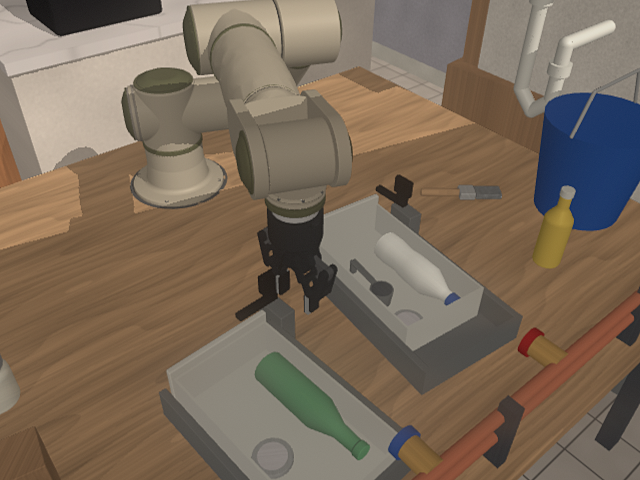

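I moved the wrong way in x there: tool y points towards +x at this yaw. It did no harm, since the tool was well above everything. I'll clear the view properly and recheck.

Emit:
{"name": "servo_tool", "arguments": {"motion": [{"dr": [0, 0, 0], "delta_pos": [-0.5, -1, 0], "hand": 0.6}, {"dr": [0, 0, 0], "delta_pos": [-0.5, -1, 0], "hand": 0.6}, {"dr": [0, 0, 0], "delta_pos": [-0.5, -1, 0], "hand": 0.6}, {"dr": [0, 0, 0], "delta_pos": [-0.5, -1, 0], "hand": 0.6}, {"dr": [0, 0, 0], "delta_pos": [-0.5, -1, 0], "hand": 0.6}, {"dr": [0, 0, 0], "delta_pos": [-0.5, -1, 0], "hand": 0.6}, {"dr": [0, 0, 0], "delta_pos": [0, 0, 0], "hand": 0.6}]}}

```text
time_s: 11.62
eef_pos: [424.0, -352.6, 240.5]
ee_rot: [0.006, 0.662, 0.749, 0.0]
force: [0.8, 0.3, 0.9]
grip_width: 0.6
```

```bash
python3 - <<'E'
from h import *
state()
import cv2
for n in ["scene","top"]:
    p,d=capture(n);cv2.imwrite(f"pics/{n}6.png",p[:,:,::-1]);P=cloud(n,d)
    g=(abs(P[...,2]-100)<4)
    for y in (-310,-270,-230):
        s=P[g&(abs(P[...,1]-y)<10)&(P[...,0]>585)&(P[...,0]<640)]
        if len(s):print(n,y,len(s),np.percentile(s[:,0],[2,98]))
    m=(P[...,2]>147)&(P[...,2]<158)&(abs(P[...,0]-567)<40)&(abs(P[...,1]+115)<40)
    q=P[m][:,:2].astype(np.float32);
    if len(q)>10:print("wing",cv2.minAreaRect(q))
    m=(abs(P[...,2]-96)<4)&(P[...,0]<582)&(P[...,0]>545)&(P[...,1]<-140)&(P[...,1]>-200)
    q=P[m][:,:2].astype(np.float32)
    if len(q)>10:print("bar",len(q),cv2.minAreaRect(q))
state()
E
```

```text
t 11.625 p [ 424.  -352.6  240.5] yaw 1.694 tilt [ 0.009 -0.008 -1.   ] F [0.8 0.3 0.9] T [-0.05 -0.02  0.03] w 0.6 q [-0.91  0.36  1.41  0.    1.36 -1.03]
scene -310 77 [600.29678661 614.02322202]
scene -270 77 [598.90438112 611.33909606]
scene -230 72 [595.5178507  608.46909437]
wing ((567.461181640625, -115.67835998535156), (17.251155853271484, 44.75798416137695), 4.564709186553955)
bar 214 ((570.4020385742188, -165.58131408691406), (19.840898513793945, 50.617427825927734), 4.57319450378418)
top -310 72 [602.53730482 614.16845384]
top -270 69 [599.810356   611.55142966]
top -230 67 [596.5468794  607.39555016]
wing ((568.1552734375, -115.12149810791016), (14.67026138305664, 43.45088195800781), 3.7118337154388428)
bar 238 ((571.6287231445312, -164.5784454345703), (16.369335174560547, 50.14595031738281), 4.463037014007568)
t 11.725 p [ 426.6 -351.3  240.4] yaw 1.698 tilt [ 0.01  -0.008 -1.   ] F [ 0.1  0.9 -0.2] T [-0.03 -0.07 -0.01] w 0.605 q [-0.9   0.36  1.41  0.    1.36 -1.03]
```

View pics/top6.png

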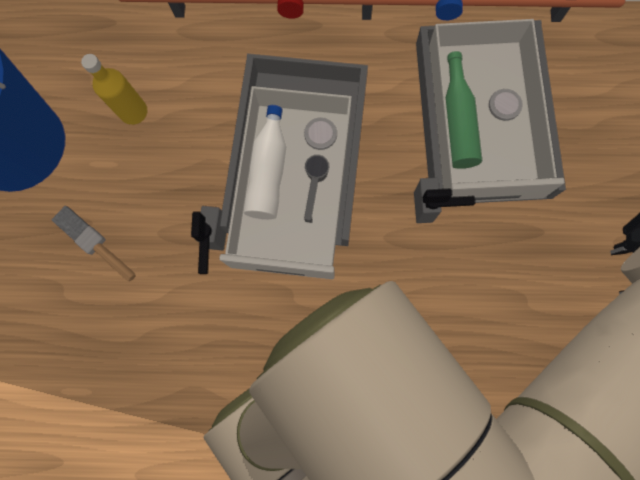

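View pics/scene6.png

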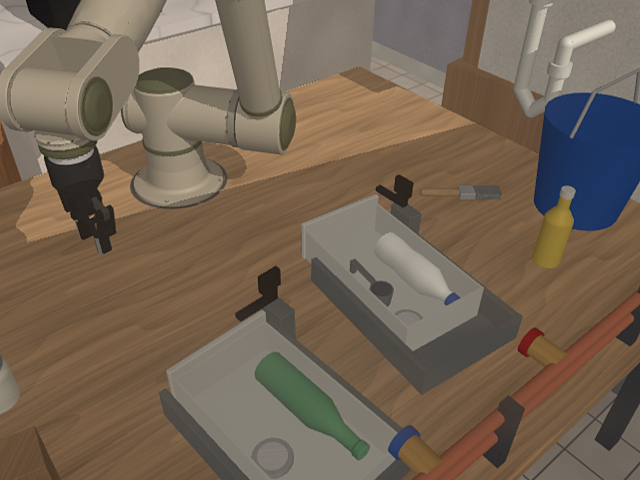

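The bar now lies across the front, from (430,198) to (474,200) in the top picture. Its 3.7 to 4.6° yaw matches the drawer front's 4.2°. The drawer is still home, the pet drawer and its latch are unchanged, and the arm is clear.

```bash
python3 -c "
from rig import *
print(ticket.finish_job())"
```

```text
the job is handed in; nothing more can be done
None
```

The green-bottle drawer is fully home and its latch bar lies straight across its front. I handed the job in at about 11.7 s of robot time.

- **Drawer:** I pushed it at the middle of its front until it met a firm stop, where the force rose from about 4 N to about 31 N. The cameras put the front where a closed drawer should be, and it was still there at the last check.
- **Latch:** I gripped the knob and turned it anticlockwise until the torque rose to about 1 N m at the end stop. In the last pictures the bar and knob measured 3.7–4.6° in the world frame, against 4.2° for the drawer front, so they are parallel within measurement error.
- **Other drawer:** the clear-bottle drawer and its latch look the same as at the start. I checked this by eye in the pictures, not by measurement.
- **One slip:** after letting go of the knob I moved the arm away in the wrong direction, out over the drawer about 230 mm up. It touched nothing, and I then moved it clear of everything.

No check failed. The cameras disagreed by about 2 mm on the knob's position, which is within their stated accuracy.

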